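Lay out the parts for a bearing change

ROBOT

A 6-joint arm with a two-finger parallel gripper is mounted at the origin on a cart in front of the work surface, level with it; the furniture and walls round the work are solid. World frame = base frame: x ahead of the robot, y to its left, z up, the work surface at z = 0. Lengths are in mm, angles in rad, forces in N, time in s.
With the tool pointing down it reaches from about 325 to 775 mm from the base axis. Payload 5.5 kg.
Tool frame: the origin (TCP) lies midway between the tips of the shut fingers; the grasp point (between the pads) lies 19 mm behind it (env.grasp_offset is the distance from the TCP to the grasp point, in mm); z points along the fingers, y is the line along which they close (so a half turn about z gives the same grasp; the last joint's range is limited). The gripper opens to 88 mm and grips with 3 to 60 N. Pads are 20 mm wide; open, the fingers measure 115 mm over their backs; the gripper's body (75 mm by 178 mm) begins 61 mm behind the grasp point.
Start: joints at [-1.388, 0.091, 1.231, -0, 1.82, -0.057], TCP at [142.504, -582.846, 222.631] pointing down, gripper open.
Joint ranges: [-2.87, 2.87], [-0.86, 2.18], [0.17, 2.46], [-1.51, 4.65], [0.06, 2.69], [-2.65, 2.65]. Speed limits (rad/s): [2.57, 2.57, 3.01, 3.14, 3.14, 3.14].

INTERFACE

Orientations are given as a rotation vector (axis times angle).
In Python, from bench import status, read_camera, camera_model, env gives the robot as it stands.
- The arm moves only by the shell command python3 -m crank 'ROWS' [OPENING] [FORCE]. ROWS is JSON, a list of rows, each an object of numbers: "dx", "dy", "dz": the shift along the world's x, y, z in cm; "yaw": the turn about the world's z in degrees. A call has 1 to 8 rows; each row is the pose to reach, as a shift and turn from the pose commanded when the call began; what a row does not reach only later rows make up. A row lasts 1/10 s, in which the tool goes at most 50 mm and 8.59 degrees, less where a joint would pass 70% of its speed; a pose out of reach is approached as far as the arm can. A call with a gripper value outside its range is refused whole. OPENING is the opening, from 0 (shut) to 1 (fully open), set as the call begins (- or left out, the last holds). The fingers move at their own pace and stop on an object; FORCE is the grip in N (left out, the last holds). Time passes only in rows, so rows that repeat a pose let the fingers close. It gives the time, the measured TCP pose, the force, the opening and the grip force at its end, in the units of the state.
- status.observe(): the state, without advancing time (a new reading comes with each control period).
- read_camera(name): name is "scene" or "top" or "wrist"; returns the picture (384x512x3 uint8, red, green, blue); there is no depth.
- camera_model(name): a dict with "fx", "fy", "cx", "cy" (pixels), "dist_coeffs" ([k1, k2, p1, p2, k3] as OpenCV has them; the pictures are not rectified), "position" and "rotation" of the camera in the world; the wrist camera has in their place "hand_eye" (4x4, takes a point from camera to tool coordinates, whose origin is the TCP and whose axes are the flange's). Camera axes: x right, y down, z forward; pixel columns grow to the right and rows downward; lengths in mm; the calibration is good to about 2 mm. A picture is of the moment at which its call begins: read the wrist's pose just before it. camera_model takes no time and is no camera call.
- env.job_done(): hands the job in; it is judged then, once.
The state is a dict: "t": time; "qpos": joint angles; "joint_velocities": joint speeds; "tau": joint torques, N m; "tool_pos": TCP position; "tool_rot": TCP orientation; "force": force on the tool from outside, world axes, zero at the start; "moment": the same for the moment, N m; "grip_width": finger opening in mm; "gripper_force": force on a finger pad.
Only numpy, scipy, OpenCV 4.12 (cv2) and the standard library are available. Lean on these libraries where they do the work, as an engineer would, in place of code of your own. Each camera call takes 0.05 s, during which the arm holds its last target. There are 200 camera calls.

TASK

Lay the bench out for a bearing change: set the green-lidded tin upright in the middle of the yellow mat and lay the grey steel plate flat in the middle of the blue mat. Put the wooden block flat on the bench midway between the two mats, the bearing flat on the middle of the block's top, and the brass-coloured nut flat on the middle of the bearing. Let go of everything, and leave the red pencil and the long spanner behind the vice where they lie.

Things in the scene. Friction and masses are not known exactly. Their poses are not given: they have to be found in the camera images.
- tin_centre (a point): Centre (16 mm up) of a loose round tin with a green lid, 65 mm across the lid (63 mm below it), 32 mm high, 0.12 kg; z is up out of the lid. To be set on the yellow mat.
- plate_centre (a point): Centre (5 mm up) of a loose dark grey steel plate, a flat bar offcut 30 mm (its x) by 85 mm (its y) by 10 mm thick (its z, up), 0.2 kg. To be laid on the blue mat; which way it points does not matter.
- block_centre (a point): Centre (19 mm up) of a loose light wooden block, 48 mm (its x) by 110 mm (its y) by 38 mm high (its z, up), 0.11 kg. To be laid midway between the mats, on the bench; which way it points does not matter. It starts left of the bench vice, which stands 0.17 m high over x 0.2 to 0.53, y 0.05 to 0.23; shelves overhang the bench on the left at x above 0.62, y above 0.07, from 0.37 m up, so keep the arm close in when it crosses over the vice.
- bearing_centre (a point): Centre (5.5 mm up) of a loose steel ball bearing lying flat, 35 mm outside diameter, 11 mm high, 0.06 kg; z up. To be laid on the block.
- nut_centre (a point): Centre (6.5 mm up) of a loose brass-coloured hexagon nut lying flat, 24 mm across flats (its x runs from flat to flat), 27 mm across corners (along its y), 13 mm high, 0.035 kg; z up. To be laid on the bearing.
- yellow_mat_top (a point): Centre of the top of the yellow round rubber mat, 110 mm across, 4 mm thick, fixed on the bench. Its y axis points along the line that joins the two mats' centres. The mats' centres are always 280 mm apart, in a row roughly across the bench; either may be the left one.
- blue_mat_top (a point): Centre of the top of the blue round rubber mat, same size as the yellow one, fixed on the bench.
- pencil_centre (a point): Centre of a loose flat red carpenter's pencil, 168 mm long, lying near the front edge of the bench. Leave it alone.
- spanner_centre (a point): Centre of a loose long combination spanner, 203 mm long, lying behind the vice. Leave it alone.
Mind the look-alikes: they are no part of the job. There is more than one size of the part that bears plate_centre; the job needs the largest.

How it is judged (in metres and radians):
At the end, for the whole second after the job is handed in: Tin upright on the yellow mat, plate flat on the blue mat, each centred within 15 mm; block flat on the bench within 15 mm of midway between the mats, along and across their line; bearing flat on the block, centred within 12 mm; nut flat on the bearing, centred within 10 mm; all at rest (horizontal distance between tin_centre and yellow_mat_top below 0.015 m and height (world z) of tin_centre between 0.016 and 0.024 m and horizontal distance between plate_centre and blue_mat_top below 0.015 m and height (world z) of plate_centre between 0.006 and 0.012 m and horizontal distance between block_centre and yellow_mat_top between 0.125 and 0.155 m and horizontal distance between block_centre and blue_mat_top between 0.125 and 0.155 m and x of block_centre in the frame of yellow_mat_top between -0.015 and 0.015 m and height (world z) of block_centre between 0.015 and 0.023 m and horizontal distance between bearing_centre and block_centre below 0.012 m and height (world z) of bearing_centre between 0.0395 and 0.0475 m and horizontal distance between nut_centre and bearing_centre below 0.01 m and height (world z) of nut_centre between 0.0515 and 0.0595 m and angle between each of tin_centre, plate_centre, block_centre, bearing_centre, nut_centre's own z axis and vertical below 0.12 rad and linear speed of each of tin, plate, block, bearing, nut below 0.01 m/s); the robot touches nothing.
It fails at once if the pencil is moved by more than 30 mm (distance of pencil_centre from where it was at the start of the episode above 0.03 m).
It fails at once if the spanner is moved by more than 30 mm (distance of spanner_centre from where it was at the start of the episode above 0.03 m).
It also fails if it takes over 144 s, if anything falls off the work surface, if the arm or the gripper's body presses on something with over 40 N, if the wrist force passes 120 N, or if a joint passes its speed limit or range.

## Working session

There is one attempt and no reset: what is moved stays moved. The work goes in short steps, Python scripts to look and compute and a shell command to move; the robot and the scene stay as the last step left them, time stands still between calls to the robot, and variables do not carry over. Pictures are saved under pics/ and viewed, at most 14 in all, crops included, and the job is handed in when it is done.

```bash
ls; mkdir -p pics; python3 - <<'E'
from bench import status, read_camera, camera_model, env
import cv2
for n in("top","scene"):
    im=read_camera(n); cv2.imwrite(f"pics/{n}0.png",im[:,:,::-1]); print(camera_model(n))
print(camera_model("wrist")); s=status.observe(); print(s)
E
```

```text
pics
{'fx': 347.87972798575294, 'fy': 347.87972798575294, 'cx': 258.41680086917773, 'cy': 187.18298031212714, 'dist_coeffs': array([-0.09853422,  0.        ,  0.        ,  0.        ,  0.        ]), 'position': array([325.2352456 ,  51.16043123, 962.84673678]), 'rotation': array([-2.15984232,  2.12942924, -0.19964991])}
{'fx': 366.3275314753607, 'fy': 366.3275314753607, 'cx': 259.5111270476067, 'cy': 195.65379380124142, 'dist_coeffs': array([-0.0783882,  0.       ,  0.       ,  0.       ,  0.       ]), 'position': array([ 22.14056465, 800.89235673, 505.3325632 ]), 'rotation': array([-0.64831447,  2.34733191, -1.45972029])}
{'fx': 332.18028298151654, 'fy': 332.18028298151654, 'cx': 258.9162991999393, 'cy': 188.0811071641615, 'dist_coeffs': array([-0.09642261,  0.        ,  0.        ,  0.        ,  0.        ]), 'hand_eye': array([[-8.97707051e-04, -9.56418196e-01, -2.91999021e-01,
         8.00768488e+01],
       [ 9.99999496e-01, -9.89589930e-04,  1.66970481e-04,
        -3.52123811e-01],
       [-4.48652897e-04, -2.91998724e-01,  9.56418603e-01,
        -1.61878141e+02],
       [ 0.00000000e+00,  0.00000000e+00,  0.00000000e+00,
         1.00000000e+00]])}
{'t': 0.1, 'qpos': array([-1.38769566e+00,  9.17916782e-02,  1.23177858e+00,  3.06061362e-05,
        1.81979866e+00, -5.66629289e-02]), 'joint_velocities': array([ 1.46998044e-03, -3.09289115e-03, -1.58969509e-03,  2.74722784e-03,
        2.02335274e-04, -8.33141241e-05]), 'tau': array([ 2.49154713e-03, -4.47858489e+01, -4.07569563e+01,  7.00438558e-02,
        2.84003309e-02, -1.07043616e-04]), 'tool_pos': array([ 142.46449704, -582.56312864,  221.60769481]), 'tool_rot': array([-3.11728148e+00, -3.75517805e-01,  1.29688649e-04]), 'force': array([-0.94829055, -0.19431513, -0.09321062]), 'moment': array([-0.01139566,  0.03915396, -0.00027248]), 'gripper_force': 0.0, 'grip_width': 88.07846479410587}
```

View pics/top0.png

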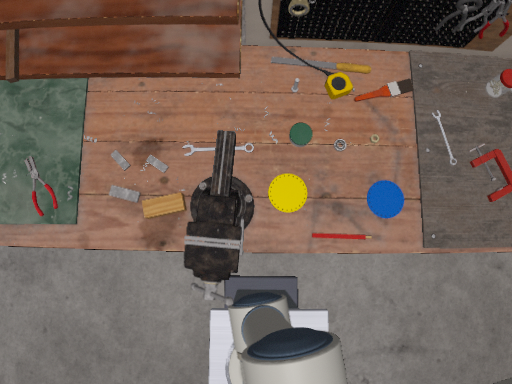

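View pics/scene0.png

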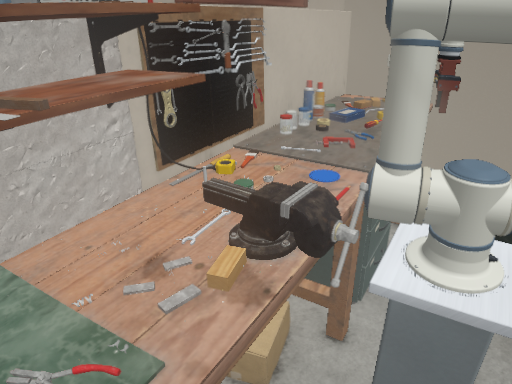

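Top view: yellow mat (288,193), blue mat (385,199), tin (301,134), bearing (341,144), nut (375,139). The block is at (163,205), and the plates are at (124,193), which looks largest, (120,160) and (156,162). The pencil is at (341,237).

```bash
cat > h.py <<'E'
import numpy as np, cv2
from scipy.spatial.transform import Rotation as R
from bench import status, read_camera, camera_model, env
def grab(n):
    s=status.observe(); im=read_camera(n); m=camera_model(n)
    if n=="wrist":
        T=np.array(m["hand_eye"]); Rt=R.from_rotvec(s["tool_rot"]).as_matrix()
        P=Rt@T[:3,3]+s["tool_pos"]; Rc=Rt@T[:3,:3]
    else: P=m["position"]; Rc=R.from_rotvec(m["rotation"]).as_matrix()
    K=np.array([[m["fx"],0,m["cx"]],[0,m["fy"],m["cy"]],[0,0,1]])
    return im,(K,np.array(m["dist_coeffs"]),P,Rc),s
def cast(uv,cam,z):
    K,d,P,Rc=cam
    p=cv2.undistortPoints(np.array(uv,float).reshape(-1,1,2),K,d).reshape(-1,2)
    r=np.c_[p,np.ones(len(p))]@Rc.T
    return (P+r*((z-P[2])/r[:,2])[:,None])[:,:2]
def blobs(mask,cam,z,amin=20,box=None):
    """contours of the mask cast on plane z: centre (min area rect), sizes, long-axis angle"""
    if box: 
        b=np.zeros_like(mask); x0,y0,x1,y1=box; b[y0:y1,x0:x1]=1; mask=mask*b
    out=[]
    for c in cv2.findContours(mask.astype(np.uint8),cv2.RETR_EXTERNAL,cv2.CHAIN_APPROX_NONE)[0]:
        if cv2.contourArea(c)<amin: continue
        w=cast(c.reshape(-1,2),cam,z).astype(np.float32)
        (x,y),(a,b),t=cv2.minAreaRect(w)
        if a<b: a,b,t=b,a,t+90
        out.append(dict(px=c.reshape(-1,2).mean(0).round().tolist(),c=(round(x,1),round(y,1)),size=(round(a,1),round(b,1)),ang=round((t+90)%180-90,1)))
    return out
def hsv(im): 
    h=cv2.cvtColor(im,cv2.COLOR_RGB2HSV).astype(int); return h[...,0],h[...,1],h[...,2]
E
python3 - <<'E'
from h import *
im,cam,s=grab("top"); H,S,V=hsv(im)
def show(n,l):
    print(n); [print("  ",b) for b in l]
show("yellow",blobs((abs(H-29)<5)&(S>180)&(V>120),cam,4,box=(255,160,330,220)))
show("blue",blobs((abs(H-108)<10)&(S>150),cam,4,box=(350,160,420,230)))
show("tin",blobs((H>50)&(H<90)&(S>70),cam,32,box=(270,110,330,160)))
show("grey",blobs((S<60)&(V>70),cam,10,box=(90,145,170,205)))
show("bearing",blobs((S<60),cam,11,box=(325,130,356,160),amin=10))
show("block",blobs((abs(H-18)<8)&(S>90)&(V>140),cam,38,box=(138,185,190,222)))
show("nut",blobs((H>18)&(H<35)&(S>60)&(V>110),cam,13,box=(365,130,385,150),amin=5))
show("redpencil",blobs(((H<5)|(H>175))&(S>170),cam,5,box=(300,225,380,245)))
for n,uv in dict(bearing=(341,144),nut=(375,139),block=(163,205),plate=(124,193)).items():
    print(n,cast([uv],cam,10),im[uv[1],uv[0]])
big=cv2.resize(im[120:215,100:180],None,fx=5,fy=5); b2=cv2.resize(im[120:215,320:400],None,fx=5,fy=5)
cv2.imwrite("pics/c1.png",np.hstack([big,b2])[:,:,::-1])
E
```

```text
yellow
   {'px': [287.0, 192.0], 'c': (471.8, -48.1), 'size': (106.9, 104.7), 'ang': -89.2}
blue
   {'px': [385.0, 199.0], 'c': (457.9, -327.5), 'size': (106.0, 105.8), 'ang': 44.7}
tin
   {'px': [300.0, 133.0], 'c': (635.1, -83.4), 'size': (61.9, 59.3), 'ang': -0.3}
grey
   {'px': [124.0, 193.0], 'c': (461.2, 407.3), 'size': (86.3, 31.6), 'ang': 76.2}
   {'px': [155.0, 163.0], 'c': (542.2, 323.5), 'size': (65.2, 35.9), 'ang': 57.5}
   {'px': [120.0, 160.0], 'c': (557.1, 426.8), 'size': (65.8, 22.6), 'ang': 45.4}
bearing
   {'px': [340.0, 145.0], 'c': (611.8, -200.0), 'size': (35.5, 32.8), 'ang': -88.6}
block
   {'px': [160.0, 204.0], 'c': (430.6, 294.3), 'size': (116.7, 57.6), 'ang': -77.6}
nut
   {'px': [374.0, 138.0], 'c': (632.5, -301.7), 'size': (24.2, 20.8), 'ang': -62.4}
redpencil
   {'px': [338.0, 236.0], 'c': (352.5, -189.7), 'size': (146.0, 11.0), 'ang': 88.3}
bearing [[ 613.62513642 -203.31271159]] [67 54 46]
nut [[ 631.37426177 -304.52654732]] [136 101  79]
block [[430.05862763 294.99740963]] [181 139  84]
plate [[461.65461006 406.98114612]] [151 148 147]
```

View pics/c1.png

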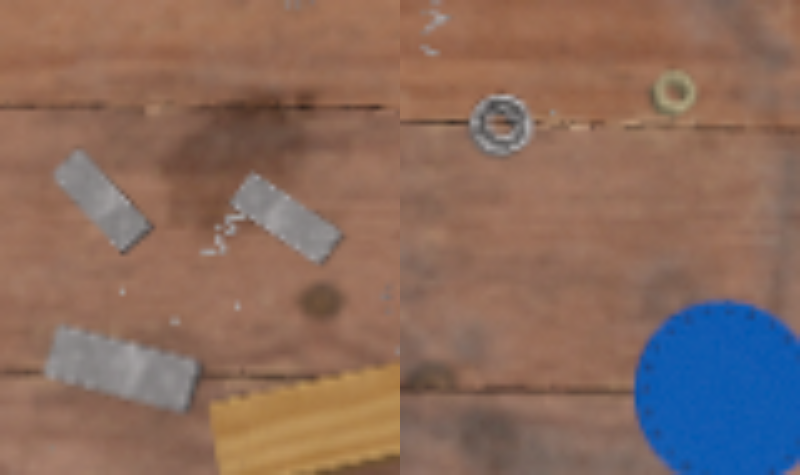

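Sizes check out: mats are 280 mm apart and the big plate measures 86x32. I'll start with the tin, taking the arm above it and looking from close by.

```bash
M='python3 -m crank'
r='x'; python3 -m crank '[{"dx":49.2,"dy":50,"dz":2,"yaw":56},{"dx":49.2,"dy":50,"dz":2,"yaw":56},{"dx":49.2,"dy":50,"dz":2,"yaw":56},{"dx":49.2,"dy":50,"dz":2,"yaw":56},{"dx":49.2,"dy":50,"dz":2,"yaw":56},{"dx":49.2,"dy":50,"dz":2,"yaw":56},{"dx":49.2,"dy":50,"dz":2,"yaw":56},{"dx":49.2,"dy":50,"dz":2,"yaw":56}]' 1 20
python3 - <<'E'
from h import *
s=status.observe(); print(s["tool_pos"],s["tool_rot"])
E
```

```text
t: 0.95
tool_pos: [423.9, -296.1, 233.9]
tool_rot: [-2.576, -1.799, 0.0]
force: [0.7, -0.4, -1.0]
grip_width: 88.2
gripper_force: 0.0
[ 423.92281089 -296.08592771  233.92642747] [-2.57561240e+00 -1.79879753e+00  4.45427916e-05]
```

```bash
python3 -m crank '[{"dx":20.8,"dy":21},{"dx":20.8,"dy":21},{"dx":20.8,"dy":21},{"dx":20.8,"dy":21},{"dx":20.8,"dy":21},{"dx":20.8,"dy":21},{"dx":20.8,"dy":21},{"dx":20.8,"dy":21}]'
python3 - <<'E'
from h import *
im,cam,s=grab("wrist"); cv2.imwrite("pics/w1.png",im[:,:,::-1]); print(s["tool_pos"])
H,S,V=hsv(im)
for n,m,z,a in (("yellow",(abs(H-29)<6)&(S>180)&(V>120),4,500),("blue",(abs(H-108)<10)&(S>150),4,500),("tin",(H>50)&(H<90)&(S>70),32,500)):
    print(n,blobs(m,cam,z,a))
E
```

```text
[ 423.92281089 -296.08592771  233.92642747]
yellow []
blue [{'px': [292.0, 170.0], 'c': (455.5, -327.8), 'size': (106.7, 106.2), 'ang': 69.7}]
tin []$[0]: bad value
```

View pics/w1.png

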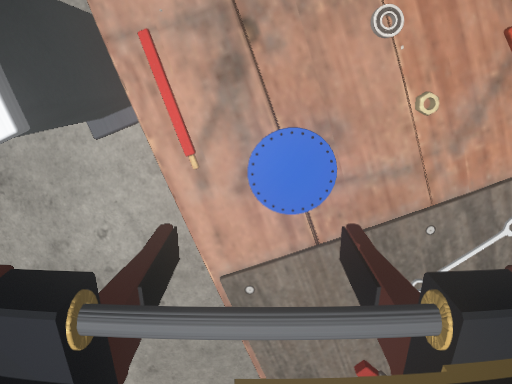

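The wrist view shows the blue mat at (292,170), the bearing at (388,20) and the nut at (428,103), and the mat agrees with the top camera to 2.5 mm. The move was refused, probably because all four keys are needed.

```bash
python3 -m crank '[{"dx":20.8,"dy":21,"dz":0,"yaw":0},{"dx":20.8,"dy":21,"dz":0,"yaw":0},{"dx":20.8,"dy":21,"dz":0,"yaw":0},{"dx":20.8,"dy":21,"dz":0,"yaw":0},{"dx":20.8,"dy":21,"dz":0,"yaw":0},{"dx":20.8,"dy":21,"dz":0,"yaw":0},{"dx":20.8,"dy":21,"dz":0,"yaw":0},{"dx":20.8,"dy":21,"dz":0,"yaw":0}]'
python3 - <<'E'
from h import *
im,cam,s=grab("wrist"); cv2.imwrite("pics/w2.png",im[:,:,::-1]); print(s["tool_pos"])
H,S,V=hsv(im)
for n,m,z,a in (("yellow",(abs(H-29)<6)&(S>180)&(V>120),4,500),("blue",(abs(H-108)<10)&(S>150),4,500),("tin",(H>50)&(H<90)&(S>70),32,500)):
    print(n,blobs(m,cam,z,a))
E
```

```text
t: 1.8
tool_pos: [631.1, -87.2, 232.7]
tool_rot: [-2.575, -1.798, 0.003]
force: [0.2, -0.1, 0.1]
grip_width: 87.4
gripper_force: 0.0
[631.13713695 -87.19655204 232.69570201]
yellow []
blue [{'px': [204.0, 353.0], 'c': (448.4, -345.4), 'size': (106.8, 66.4), 'ang': -20.1}]
tin []
```

View pics/w2.png

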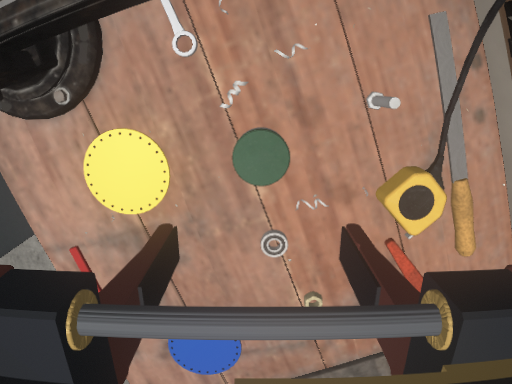

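Tin at (261,157), yellow mat (127,171), bearing (273,243); the colour thresholds need loosening.

```bash
cat >> h.py <<'E'
def yellow(im): H,S,V=hsv(im); return (H>24)&(H<36)&(S>120)&(V>140)
def blue(im): H,S,V=hsv(im); return (abs(H-108)<12)&(S>130)
def green(im): H,S,V=hsv(im); return (H>50)&(H<95)&(S>50)
E
python3 - <<'E'
from h import *
im=cv2.imread("pics/w2.png")[:,:,::-1].copy(); H,S,V=hsv(im); print(H[157,261],S[157,261],V[157,261],H[171,127],S[171,127],V[171,127])
_,cam,s=grab("wrist")
print(blobs(yellow(im),cam,4,500),blobs(green(im),cam,32,500),cast([(273,243)],cam,11))
E
```

```text
63 52 108 28 134 252
[{'px': [126.0, 171.0], 'c': (468.7, -48.8), 'size': (107.8, 107.2), 'ang': -21.2}] [{'px': [260.0, 158.0], 'c': (633.9, -84.2), 'size': (62.5, 61.3), 'ang': -20.3}] [[ 608.59833108 -197.88783261]]
```

```bash
python3 -m crank '[{"dx":0.3,"dy":0.3,"dz":-5,"yaw":0},{"dx":0.3,"dy":0.3,"dz":-10,"yaw":0},{"dx":0.3,"dy":0.3,"dz":-15,"yaw":0},{"dx":0.3,"dy":0.3,"dz":-19,"yaw":0},{"dx":0.3,"dy":0.3,"dz":-22.4,"yaw":0},{"dx":0.3,"dy":0.3,"dz":-22.4,"yaw":0},{"dx":0.3,"dy":0.3,"dz":-22.4,"yaw":0}]' 1 20
python3 -m crank '[{"dx":0,"dy":0,"dz":0,"yaw":0},{"dx":0,"dy":0,"dz":0,"yaw":0},{"dx":0,"dy":0,"dz":0,"yaw":0},{"dx":0,"dy":0,"dz":0,"yaw":0},{"dx":0,"dy":0,"dz":0,"yaw":0}]' 0 20
```

```text
t: 2.6
tool_pos: [633.5, -86.0, 11.1]
tool_rot: [2.579, 1.794, 0.0]
force: [0.3, 0.3, 1.0]
grip_width: 87.7
gripper_force: 0.0
t: 3.1
tool_pos: [634.8, -85.1, 12.0]
tool_rot: [2.576, 1.795, 0.003]
force: [-0.9, -0.6, 6.5]
grip_width: 64.3
gripper_force: 20.0
```

```bash
python3 -m crank '[{"dx":0,"dy":0,"dz":4,"yaw":0},{"dx":0,"dy":0,"dz":6,"yaw":0},{"dx":-5,"dy":1,"dz":6,"yaw":0},{"dx":-10,"dy":2.5,"dz":6,"yaw":0},{"dx":-14,"dy":3.6,"dz":6,"yaw":0},{"dx":-16.5,"dy":3.7,"dz":6,"yaw":0},{"dx":-16.5,"dy":3.7,"dz":6,"yaw":0},{"dx":-16.5,"dy":3.7,"dz":6,"yaw":0}]'
python3 - <<'E'
from h import *
im,cam,s=grab("wrist"); print(s["tool_pos"])
print(blobs(yellow(im),cam,4,500),blobs(green(im),cam,s["tool_pos"][2]+20,500))
E
```

```text
t: 3.9
tool_pos: [469.2, -47.8, 70.4]
tool_rot: [2.577, 1.796, 0.002]
force: [-0.8, 0.4, -1.5]
grip_width: 64.3
gripper_force: 20.0
[469.21519405 -47.7980637   70.3898213 ]
[{'px': [259.0, 178.0], 'c': (475.0, -31.8), 'size': (108.4, 73.4), 'ang': -20.3}] [{'px': [256.0, 257.0], 'c': (468.6, -47.8), 'size': (63.2, 50.8), 'ang': -20.4}]
```

```bash
python3 -m crank '[{"dx":0.1,"dy":-0.1,"dz":-3,"yaw":0},{"dx":0.1,"dy":-0.1,"dz":-4.6,"yaw":0},{"dx":0.1,"dy":-0.1,"dz":-5.4,"yaw":0},{"dx":0.1,"dy":-0.1,"dz":-5.4,"yaw":0},{"dx":0.1,"dy":-0.1,"dz":-5.4,"yaw":0}]'
python3 -m crank '[{"dx":0,"dy":0,"dz":0,"yaw":0},{"dx":0,"dy":0,"dz":0,"yaw":0},{"dx":0,"dy":0,"dz":0,"yaw":0},{"dx":0,"dy":0,"dz":0,"yaw":0}]' 1
python3 -m crank '[{"dx":0,"dy":0,"dz":5,"yaw":0},{"dx":0,"dy":0,"dz":10,"yaw":0},{"dx":0,"dy":0,"dz":15,"yaw":0},{"dx":0,"dy":0,"dz":20,"yaw":0},{"dx":0,"dy":0,"dz":26,"yaw":0},{"dx":0,"dy":0,"dz":26,"yaw":0},{"dx":0,"dy":0,"dz":26,"yaw":0}]'
python3 - <<'E'
from h import *
im,cam,s=grab("wrist"); print(s["tool_pos"])
print(blobs(yellow(im),cam,4,500),blobs(green(im),cam,36,500))
E
```

```text
t: 4.45
tool_pos: [470.8, -49.0, 16.3]
tool_rot: [2.577, 1.796, 0.0]
force: [-0.0, 0.5, -1.7]
grip_width: 64.3
gripper_force: 20.0
t: 4.85
tool_pos: [470.2, -48.9, 16.4]
tool_rot: [2.577, 1.796, 0.001]
force: [0.1, 0.2, 0.9]
grip_width: 87.5
gripper_force: 0.0
t: 5.55
tool_pos: [470.7, -49.0, 278.6]
tool_rot: [2.575, 1.794, 0.006]
force: [0.4, 0.9, -0.8]
grip_width: 87.9
gripper_force: 0.0
[470.71868631 -48.99145043 278.62847536]
[{'px': [257.0, 149.0], 'c': (468.6, -48.3), 'size': (108.1, 107.8), 'ang': -20.4}] []
```

```bash
python3 -m crank '[{"dx":-3,"dy":5,"dz":0,"yaw":8},{"dx":-4,"dy":10,"dz":0,"yaw":16},{"dx":-4,"dy":15,"dz":0,"yaw":24},{"dx":-4,"dy":20,"dz":0,"yaw":32},{"dx":-4,"dy":25,"dz":0,"yaw":32},{"dx":-4,"dy":30,"dz":0,"yaw":32},{"dx":-4,"dy":35,"dz":0,"yaw":32},{"dx":-4,"dy":35,"dz":0,"yaw":32}]'
python3 - <<'E'
from h import *
im,cam,s=grab("wrist"); print(s["tool_pos"]); cv2.imwrite("pics/w3.png",im[:,:,::-1])
H,S,V=hsv(im)
print(blobs((H>12)&(H<27)&(S>75)&(V>150),cam,38,500)); print(blobs((S<45)&(V>90),cam,10,500))
E
```

```text
t: 6.4
tool_pos: [428.2, 305.1, 271.3]
tool_rot: [-1.974, -2.439, 0.009]
force: [0.0, -0.6, -0.1]
grip_width: 88.0
gripper_force: 0.0
[428.16740474 305.05711044 271.27124849]
[{'px': [255.0, 163.0], 'c': (424.5, 291.5), 'size': (113.5, 48.1), 'ang': -77.2}]
[{'px': [277.0, 330.0], 'c': (485.9, 15.2), 'size': (593.0, 100.7), 'ang': 11.8}, {'px': [352.0, 152.0], 'c': (539.1, 325.5), 'size': (62.7, 37.2), 'ang': 59.8}, {'px': [381.0, 77.0], 'c': (553.8, 428.3), 'size': (63.5, 22.8), 'ang': 44.8}, {'px': [303.0, 75.0], 'c': (458.1, 408.6), 'size': (84.5, 29.6), 'ang': 76.5}, {'px': [92.0, 131.0], 'c': (185.6, 256.2), 'size': (417.5, 241.4), 'ang': -89.9}]
```

View pics/w3.png

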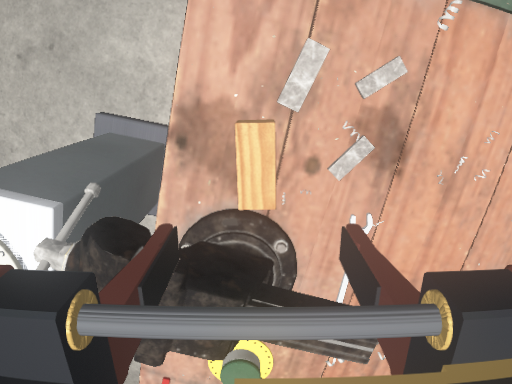

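Block at (255,165) and the plate at (303,75), both matching their sizes. I'll grip the block 20 mm off centre, away from the vice.

```bash
python3 -m crank '[{"dx":-0.8,"dy":0.4,"dz":-5,"yaw":1},{"dx":-0.8,"dy":0.4,"dz":-10,"yaw":1},{"dx":-0.8,"dy":0.4,"dz":-15,"yaw":1},{"dx":-0.8,"dy":0.4,"dz":-18,"yaw":1},{"dx":-0.8,"dy":0.4,"dz":-18,"yaw":1},{"dx":-0.8,"dy":0.4,"dz":-18,"yaw":1}]'
python3 - <<'E'
from h import *
im,cam,s=grab("wrist"); print(s["tool_pos"])
H,S,V=hsv(im)
print(blobs((H>12)&(H<27)&(S>75)&(V>150),cam,38,500))
E
```

```text
t: 7.05
tool_pos: [421.7, 303.9, 95.7]
tool_rot: [-1.962, -2.453, 0.003]
force: [-0.5, 1.0, 1.3]
grip_width: 88.1
gripper_force: 0.0
[421.74056265 303.93057694  95.72199075]
[{'px': [260.0, 218.0], 'c': (425.8, 290.7), 'size': (109.6, 49.4), 'ang': -76.8}]
```

```bash
python3 -m crank '[{"dx":0,"dy":0.5,"dz":-4,"yaw":0},{"dx":0,"dy":0.5,"dz":-7,"yaw":0},{"dx":0,"dy":0.5,"dz":-8.5,"yaw":0},{"dx":0,"dy":0.5,"dz":-8.5,"yaw":0},{"dx":0,"dy":0.5,"dz":-8.5,"yaw":0}]'
python3 -m crank '[{"dx":0,"dy":0,"dz":0,"yaw":0},{"dx":0,"dy":0,"dz":0,"yaw":0},{"dx":0,"dy":0,"dz":0,"yaw":0},{"dx":0,"dy":0,"dz":0,"yaw":0},{"dx":0,"dy":0,"dz":0,"yaw":0},{"dx":0,"dy":0,"dz":0,"yaw":0}]' 0 35
```

```text
t: 7.6
tool_pos: [423.1, 310.7, 13.2]
tool_rot: [1.961, 2.453, 0.004]
force: [0.0, 0.6, 0.2]
grip_width: 88.2
gripper_force: 0.0
t: 8.2
tool_pos: [421.9, 310.2, 11.1]
tool_rot: [-1.961, -2.454, -0.0]
force: [-0.1, 0.8, 0.8]
grip_width: 47.9
gripper_force: 35.0
```

```bash
python3 -m crank '[{"dx":0,"dy":0,"dz":5,"yaw":0},{"dx":0,"dy":0,"dz":10,"yaw":0},{"dx":0,"dy":0,"dz":15,"yaw":0},{"dx":0,"dy":0,"dz":20,"yaw":0},{"dx":0,"dy":0,"dz":25,"yaw":0},{"dx":0,"dy":0,"dz":25,"yaw":0}]'
python3 -m crank '[{"dx":0,"dy":-5,"dz":0,"yaw":0},{"dx":0,"dy":-10,"dz":0,"yaw":0},{"dx":0,"dy":-15,"dz":0,"yaw":0},{"dx":0,"dy":-20,"dz":0,"yaw":0},{"dx":0,"dy":-25,"dz":0,"yaw":0},{"dx":0,"dy":-30,"dz":0,"yaw":0},{"dx":0,"dy":-35,"dz":0,"yaw":0},{"dx":0,"dy":-40,"dz":0,"yaw":0}]'
```

```text
t: 8.8
tool_pos: [423.5, 311.2, 269.9]
tool_rot: [1.959, 2.451, 0.02]
force: [-0.7, -0.1, -1.0]
grip_width: 47.8
gripper_force: 35.0
t: 9.6
tool_pos: [421.3, -91.7, 260.1]
tool_rot: [-1.961, -2.454, 0.0]
force: [0.3, 0.1, -1.1]
grip_width: 47.8
gripper_force: 35.0
```

```bash
python3 -m crank '[{"dx":3.7,"dy":-4,"dz":-3,"yaw":0},{"dx":3.7,"dy":-7.8,"dz":-7,"yaw":0},{"dx":3.7,"dy":-7.8,"dz":-12,"yaw":0},{"dx":3.7,"dy":-7.8,"dz":-17,"yaw":0},{"dx":3.7,"dy":-7.8,"dz":-20,"yaw":0},{"dx":3.7,"dy":-7.8,"dz":-20,"yaw":0},{"dx":3.7,"dy":-7.8,"dz":-20,"yaw":0}]'
python3 - <<'E'
from h import *
im,cam,s=grab("wrist"); print(s["tool_pos"])
H,S,V=hsv(im)
print(blobs((H>12)&(H<24)&(S>75)&(V>130),cam,s["tool_pos"][2]+27,500)); print(blobs(blue(im),cam,4,500),blobs(yellow(im),cam,4,500))
cv2.imwrite("pics/w4.png",im[:,:,::-1])
E
```

```text
t: 10.3
tool_pos: [458.4, -167.6, 60.9]
tool_rot: [-1.96, -2.453, 0.001]
force: [1.0, -0.1, -0.6]
grip_width: 48.1
gripper_force: 35.0
[ 458.4457172  -167.57749131   60.89067897]
[{'px': [259.0, 359.0], 'c': (470.1, -220.4), 'size': (47.2, 26.4), 'ang': 12.8}, {'px': [259.0, 251.0], 'c': (456.4, -160.5), 'size': (55.2, 47.6), 'ang': -77.2}, {'px': [251.0, 93.0], 'c': (438.5, -90.9), 'size': (39.8, 8.8), 'ang': -48.0}]
[{'px': [200.0, 360.0], 'c': (437.9, -312.9), 'size': (41.8, 26.5), 'ang': -79.2}] [{'px': [319.0, 59.0], 'c': (472.9, -64.8), 'size': (108.3, 73.6), 'ang': 13.9}]
```

View pics/w4.png

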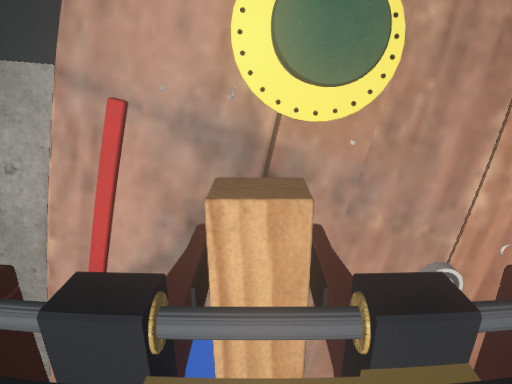

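Block is held straight, with its near end at (260,190). Now set it down.

```bash
python3 -m crank '[{"dx":0,"dy":-0.1,"dz":-3,"yaw":0},{"dx":0,"dy":-0.1,"dz":-4.3,"yaw":0},{"dx":0,"dy":-0.1,"dz":-4.9,"yaw":0},{"dx":0,"dy":-0.1,"dz":-4.9,"yaw":0},{"dx":0,"dy":-0.1,"dz":-4.9,"yaw":0}]'
python3 -m crank '[{"dx":0,"dy":0,"dz":0,"yaw":0},{"dx":0,"dy":0,"dz":0,"yaw":0},{"dx":0,"dy":0,"dz":0,"yaw":0},{"dx":0,"dy":0,"dz":0,"yaw":0}]' 1
python3 -m crank '[{"dx":0,"dy":0,"dz":5,"yaw":0},{"dx":0,"dy":0,"dz":10,"yaw":0},{"dx":0,"dy":0,"dz":15,"yaw":0},{"dx":0,"dy":0,"dz":20,"yaw":0},{"dx":0,"dy":0,"dz":25,"yaw":0},{"dx":0,"dy":0,"dz":25,"yaw":0}]'
python3 - <<'E'
from h import *
im,cam,s=grab("wrist"); print(s["tool_pos"])
H,S,V=hsv(im)
print(blobs((H>12)&(H<24)&(S>75)&(V>130),cam,38,500)); print(blobs(blue(im),cam,4,500),blobs(yellow(im),cam,4,500))
m=(abs(cv2.GaussianBlur(im,(5,5),0).astype(int)-im[10,10]).sum(2)>0)
cv2.imwrite("pics/w5.png",im[:,:,::-1])
im,cam,s=grab("top"); print(blobs(green(im),cam,36,40,(255,160,330,220)),blobs((abs(hsv(im)[0]-18)<8)&(hsv(im)[1]>90)&(hsv(im)[2]>140),cam,38,100,(310,160,370,230)))
E
```

```text
t: 10.85
tool_pos: [459.7, -169.1, 13.5]
tool_rot: [1.96, 2.453, 0.001]
force: [0.1, -0.4, -0.9]
grip_width: 48.2
gripper_force: 35.0
t: 11.25
tool_pos: [459.1, -169.0, 12.4]
tool_rot: [1.961, 2.454, 0.0]
force: [-0.4, -0.5, -0.3]
grip_width: 76.2
gripper_force: 0.0
t: 11.85
tool_pos: [460.7, -169.6, 270.8]
tool_rot: [1.953, 2.444, 0.005]
force: [-0.4, 0.0, 1.2]
grip_width: 87.8
gripper_force: 0.0
[ 460.65409643 -169.60613241  270.80879067]
[{'px': [483.0, 232.0], 'c': (788.2, -201.4), 'size': (139.4, 80.1), 'ang': -25.3}, {'px': [256.0, 168.0], 'c': (463.2, -187.2), 'size': (112.4, 48.8), 'ang': -77.8}]
[{'px': [229.0, 253.0], 'c': (454.1, -326.9), 'size': (107.4, 105.9), 'ang': 12.6}] [{'px': [285.0, 55.0], 'c': (468.8, -48.2), 'size': (107.9, 106.9), 'ang': 13.3}]
[{'px': [288.0, 190.0], 'c': (473.4, -47.3), 'size': (60.4, 59.8), 'ang': 0.2}] [{'px': [341.0, 190.0], 'c': (470.1, -191.5), 'size': (116.2, 56.0), 'ang': -70.8}]
```

View pics/w5.png

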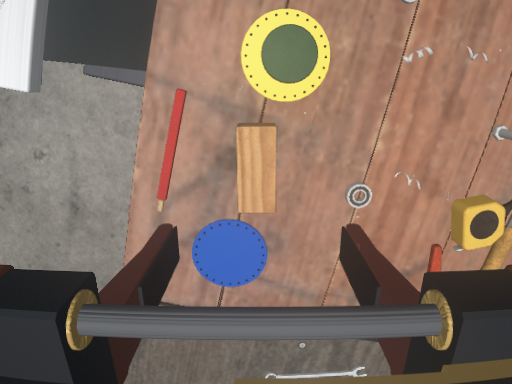

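Tin (289,53) is centred on its mat and the block (256,168) is midway. Next the bearing at (359,195).

```bash
python3 - <<'E'
from h import *
_,cam,s=grab("wrist"); print(s["tool_pos"])
print(cast([(359,195.5)],cam,11))
E
python3 -m crank '[{"dx":5,"dy":-1,"dz":-3,"yaw":0},{"dx":10,"dy":-2,"dz":-6,"yaw":0},{"dx":14.8,"dy":-3,"dz":-10,"yaw":0},{"dx":14.8,"dy":-3,"dz":-14,"yaw":0},{"dx":14.8,"dy":-3,"dz":-14,"yaw":0},{"dx":14.8,"dy":-3,"dz":-14,"yaw":0}]' 0.75
python3 - <<'E'
from h import *
im,cam,s=grab("wrist"); print(s["tool_pos"])
cv2.imwrite("pics/w6.png",im[:,:,::-1])
H,S,V=hsv(im); print(blobs((S<45)&(V>60),cam,11,200,(180,150,340,270)))
E
```

```text
[ 459.45318548 -169.07503785  263.43363173]
[[ 601.6500839  -195.29602256]]
t: 12.6
tool_pos: [604.6, -197.9, 116.4]
tool_rot: [-1.955, -2.447, 0.005]
force: [-0.8, 0.2, -0.2]
grip_width: 65.8
gripper_force: 0.0
[ 604.60581724 -197.9364738   116.35846363]
[{'px': [265.0, 189.0], 'c': (608.7, -198.5), 'size': (35.2, 33.8), 'ang': -77.1}]
```

View pics/w6.png

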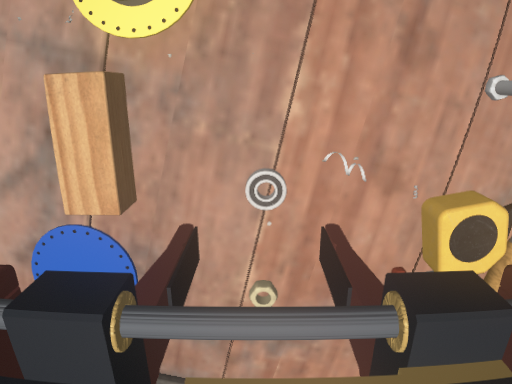

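```bash
python3 -m crank '[{"dx":0.4,"dy":-0.1,"dz":-5,"yaw":0},{"dx":0.4,"dy":-0.1,"dz":-9,"yaw":0},{"dx":0.4,"dy":-0.1,"dz":-10.6,"yaw":0},{"dx":0.4,"dy":-0.1,"dz":-10.6,"yaw":0},{"dx":0.4,"dy":-0.1,"dz":-10.6,"yaw":0},{"dx":0.4,"dy":-0.1,"dz":-10.6,"yaw":0},{"dx":0.4,"dy":-0.1,"dz":-10.6,"yaw":0}]'
```

```text
t: 13.35
tool_pos: [612.3, -200.4, 19.1]
tool_rot: [1.959, 2.451, 0.002]
force: [-0.3, -0.5, 0.0]
grip_width: 65.6
gripper_force: 0.0
```

```bash
python3 -m crank '[{"dx":-0.3,"dy":0.2,"dz":-1.4,"yaw":0},{"dx":-0.3,"dy":0.2,"dz":-1.4,"yaw":0},{"dx":-0.3,"dy":0.2,"dz":-1.4,"yaw":0},{"dx":-0.3,"dy":0.2,"dz":-1.4,"yaw":0},{"dx":-0.3,"dy":0.2,"dz":-1.4,"yaw":0}]'
```

```text
t: 13.85
tool_pos: [607.8, -197.8, 1.9]
tool_rot: [-1.961, -2.454, 0.0]
force: [1.3, 0.3, 0.4]
grip_width: 65.9
gripper_force: 0.0
```

```bash
python3 -m crank '[{"dx":0,"dy":0,"dz":0.1,"yaw":0},{"dx":0,"dy":0,"dz":0.1,"yaw":0},{"dx":0,"dy":0,"dz":0.1,"yaw":0},{"dx":0,"dy":0,"dz":0.1,"yaw":0},{"dx":0,"dy":0,"dz":0.1,"yaw":0},{"dx":0,"dy":0,"dz":0.1,"yaw":0}]' 0 20
python3 -m crank '[{"dx":0,"dy":0,"dz":5,"yaw":0},{"dx":0,"dy":0,"dz":10,"yaw":0},{"dx":-5,"dy":0.5,"dz":10,"yaw":0},{"dx":-10,"dy":1,"dz":10,"yaw":0},{"dx":-14.5,"dy":1.1,"dz":10,"yaw":0},{"dx":-14.5,"dy":1.1,"dz":10,"yaw":0},{"dx":-14.5,"dy":1.1,"dz":10,"yaw":0},{"dx":-14.5,"dy":1.1,"dz":10,"yaw":0}]'
```

```text
t: 14.45
tool_pos: [608.0, -197.8, 3.1]
tool_rot: [1.961, 2.454, 0.0]
force: [-0.1, 0.7, 0.6]
grip_width: 34.3
gripper_force: 20.0
t: 15.25
tool_pos: [463.9, -187.1, 103.7]
tool_rot: [1.96, 2.453, 0.001]
force: [0.4, -0.1, -0.0]
grip_width: 34.2
gripper_force: 20.0
```

```bash
python3 -m crank '[{"dx":-0.05,"dy":0,"dz":-3,"yaw":0},{"dx":-0.05,"dy":0,"dz":-5,"yaw":0},{"dx":-0.05,"dy":0,"dz":-5.5,"yaw":0},{"dx":-0.05,"dy":0,"dz":-5.5,"yaw":0},{"dx":-0.05,"dy":0,"dz":-5.5,"yaw":0},{"dx":-0.05,"dy":0,"dz":-5.5,"yaw":0}]'
```

```text
t: 15.85
tool_pos: [463.5, -187.2, 49.5]
tool_rot: [1.96, 2.453, 0.001]
force: [0.2, -0.4, -0.4]
grip_width: 34.0
gripper_force: 20.0
```

```bash
python3 -m crank '[{"dx":0,"dy":0,"dz":-0.4,"yaw":0},{"dx":0,"dy":0,"dz":-0.8,"yaw":0},{"dx":0,"dy":0,"dz":-0.8,"yaw":0},{"dx":0,"dy":0,"dz":-0.8,"yaw":0},{"dx":0,"dy":0,"dz":-0.8,"yaw":0}]'
```

```text
t: 16.35
tool_pos: [462.9, -187.1, 40.6]
tool_rot: [1.96, 2.453, 0.001]
force: [0.3, -0.3, 2.4]
grip_width: 34.5
gripper_force: 20.0
```

```bash
python3 -m crank '[{"dx":0,"dy":0,"dz":0.05,"yaw":0},{"dx":0,"dy":0,"dz":0.05,"yaw":0},{"dx":0,"dy":0,"dz":0.05,"yaw":0},{"dx":0,"dy":0,"dz":0.05,"yaw":0}]' 0.75
python3 -m crank '[{"dx":0,"dy":0,"dz":4,"yaw":0},{"dx":0,"dy":0,"dz":8,"yaw":0},{"dx":0,"dy":0,"dz":12,"yaw":0},{"dx":0,"dy":0,"dz":12,"yaw":0},{"dx":0,"dy":0,"dz":12,"yaw":0},{"dx":0,"dy":0,"dz":12,"yaw":0}]'
python3 - <<'E'
from h import *
im,cam,s=grab("wrist"); print(s["tool_pos"])
cv2.imwrite("pics/w7.png",im[:,:,::-1])
H,S,V=hsv(im); print(blobs((S<60),cam,49,200,(200,120,320,270))); print(blobs((H>12)&(H<24)&(S>60)&(V>120),cam,38,3000,(150,50,400,270)))
E
```

```text
t: 16.75
tool_pos: [462.1, -186.7, 40.1]
tool_rot: [-1.961, -2.453, 0.0]
force: [0.2, -0.2, 0.3]
grip_width: 62.7
gripper_force: 0.0
t: 17.35
tool_pos: [461.8, -186.6, 158.8]
tool_rot: [-1.96, -2.452, 0.001]
force: [0.3, 0.2, 0.4]
grip_width: 66.1
gripper_force: 0.0
[ 461.83462467 -186.57788597  158.75828068]
[{'px': [209.0, 191.0], 'c': (419.6, -200.5), 'size': (22.9, 21.3), 'ang': -42.8}, {'px': [260.0, 187.0], 'c': (462.5, -188.0), 'size': (35.7, 34.3), 'ang': -77.3}]
[{'px': [260.0, 176.0], 'c': (463.2, -186.5), 'size': (114.2, 48.7), 'ang': -77.3}]
```

View pics/w7.png

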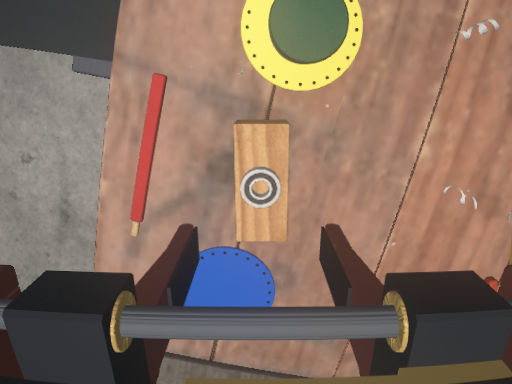

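Bearing (260,187) sits in the middle of the block. Now the nut.

```bash
python3 -m crank '[{"dx":4,"dy":-2.8,"dz":0,"yaw":0},{"dx":8,"dy":-5.6,"dz":0,"yaw":0},{"dx":12,"dy":-8.4,"dz":-2,"yaw":0},{"dx":16.6,"dy":-11.4,"dz":-4,"yaw":0},{"dx":16.6,"dy":-11.4,"dz":-4,"yaw":0},{"dx":16.6,"dy":-11.4,"dz":-4,"yaw":0},{"dx":16.6,"dy":-11.4,"dz":-4,"yaw":0},{"dx":16.6,"dy":-11.4,"dz":-4,"yaw":0}]'
python3 - <<'E'
from h import *
im,cam,s=grab("wrist"); print(s["tool_pos"])
cv2.imwrite("pics/w8.png",cv2.resize(im[110:260,180:340],None,fx=4,fy=4,interpolation=cv2.INTER_CUBIC)[:,:,::-1])
H,S,V=hsv(im); print(blobs((H>20)&(H<40)&(S>40)&(V>100),cam,13,150,(180,110,340,260)))
E
```

```text
t: 18.2
tool_pos: [628.1, -300.3, 123.0]
tool_rot: [1.959, 2.452, 0.001]
force: [0.2, 0.3, -0.1]
grip_width: 65.8
gripper_force: 0.0
[ 628.1372841  -300.34078662  123.02807449]
[{'px': [261.0, 186.0], 'c': (630.0, -301.3), 'size': (24.0, 22.3), 'ang': 12.7}]
```

View pics/w8.png

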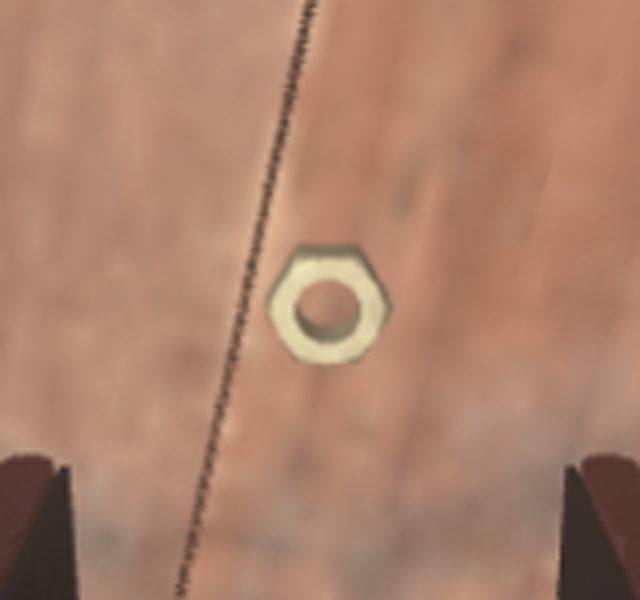

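The nut's corners lie along the closing line (left and right in the crop), so I turn 30° to grip its flats.

```bash
python3 -m crank '[{"dx":0.2,"dy":-0.1,"dz":0,"yaw":-8},{"dx":0.2,"dy":-0.1,"dz":-3,"yaw":-16},{"dx":0.2,"dy":-0.1,"dz":-6,"yaw":-24},{"dx":0.2,"dy":-0.1,"dz":-9,"yaw":-30},{"dx":0.2,"dy":-0.1,"dz":-10,"yaw":-30},{"dx":0.2,"dy":-0.1,"dz":-10,"yaw":-30},{"dx":0.2,"dy":-0.1,"dz":-10,"yaw":-30},{"dx":0.2,"dy":-0.1,"dz":-10,"yaw":-30}]' 0.65
python3 -m crank '[{"dx":0,"dy":0,"dz":0,"yaw":0},{"dx":0,"dy":0,"dz":0,"yaw":0}]'
```

```text
t: 19.05
tool_pos: [631.7, -302.4, 23.7]
tool_rot: [2.525, 1.862, 0.003]
force: [-0.3, -0.1, -0.5]
grip_width: 57.2
gripper_force: 0.0
t: 19.25
tool_pos: [631.0, -302.1, 21.9]
tool_rot: [2.528, 1.862, 0.001]
force: [0.2, -0.7, 0.0]
grip_width: 57.4
gripper_force: 0.0
```

```bash
python3 -m crank '[{"dx":-0.1,"dy":0.1,"dz":-1,"yaw":0},{"dx":-0.1,"dy":0.1,"dz":-1.7,"yaw":0},{"dx":-0.1,"dy":0.1,"dz":-1.7,"yaw":0},{"dx":-0.1,"dy":0.1,"dz":-1.7,"yaw":0},{"dx":-0.1,"dy":0.1,"dz":-1.7,"yaw":0},{"dx":-0.1,"dy":0.1,"dz":-1.7,"yaw":0}]'
python3 -m crank '[{"dx":0,"dy":0,"dz":0,"yaw":0},{"dx":0,"dy":0,"dz":0,"yaw":0},{"dx":0,"dy":0,"dz":0,"yaw":0},{"dx":0,"dy":0,"dz":0,"yaw":0},{"dx":0,"dy":0,"dz":0,"yaw":0},{"dx":0,"dy":0,"dz":0,"yaw":0}]' 0 15
```

```text
t: 19.85
tool_pos: [629.6, -301.0, 3.9]
tool_rot: [2.529, 1.863, 0.0]
force: [0.1, -0.3, -0.2]
grip_width: 57.2
gripper_force: 0.0
t: 20.45
tool_pos: [629.5, -300.9, 3.6]
tool_rot: [2.53, 1.863, 0.0]
force: [-1.1, -0.1, -0.0]
grip_width: 23.8
gripper_force: 15.0
```

```bash
python3 -m crank '[{"dx":0,"dy":0,"dz":5,"yaw":0},{"dx":0,"dy":0,"dz":10,"yaw":0},{"dx":-4,"dy":2.7,"dz":10,"yaw":0},{"dx":-8,"dy":5.4,"dz":10,"yaw":0},{"dx":-12,"dy":8.1,"dz":10,"yaw":0},{"dx":-16.7,"dy":11.3,"dz":10,"yaw":0},{"dx":-16.7,"dy":11.3,"dz":10,"yaw":0},{"dx":-16.7,"dy":11.3,"dz":10,"yaw":0}]'
python3 -m crank '[{"dx":0,"dy":0,"dz":-2,"yaw":0},{"dx":0,"dy":0,"dz":-3.5,"yaw":0},{"dx":0,"dy":0,"dz":-3.5,"yaw":0},{"dx":0,"dy":0,"dz":-3.5,"yaw":0},{"dx":0,"dy":0,"dz":-3.5,"yaw":0},{"dx":0,"dy":0,"dz":-3.5,"yaw":0}]'
```

```text
t: 21.25
tool_pos: [461.9, -187.4, 104.1]
tool_rot: [2.528, 1.863, 0.001]
force: [1.0, 0.7, -0.3]
grip_width: 23.7
gripper_force: 15.0
t: 21.85
tool_pos: [463.0, -188.2, 69.3]
tool_rot: [2.529, 1.862, 0.001]
force: [-1.3, -0.4, 0.0]
grip_width: 23.7
gripper_force: 15.0
```

```bash
python3 -m crank '[{"dx":0,"dy":0,"dz":-1,"yaw":0},{"dx":0,"dy":0,"dz":-1.5,"yaw":0},{"dx":0,"dy":0,"dz":-1.6,"yaw":0},{"dx":0,"dy":0,"dz":-1.6,"yaw":0},{"dx":0,"dy":0,"dz":-1.6,"yaw":0}]'
```

```text
t: 22.35
tool_pos: [462.3, -187.8, 52.3]
tool_rot: [-2.529, -1.863, 0.0]
force: [-0.3, -0.3, -0.5]
grip_width: 23.4
gripper_force: 15.0
```

```bash
python3 -m crank '[{"dx":0,"dy":0,"dz":0,"yaw":0},{"dx":0,"dy":0,"dz":-0.05,"yaw":0},{"dx":0,"dy":0,"dz":-0.05,"yaw":0}]'
python3 -m crank '[{"dx":0,"dy":0,"dz":0,"yaw":0},{"dx":0,"dy":0,"dz":0,"yaw":0},{"dx":0,"dy":0,"dz":0,"yaw":0},{"dx":0,"dy":0,"dz":0,"yaw":0}]' 0.65
python3 -m crank '[{"dx":0,"dy":0,"dz":4,"yaw":0},{"dx":0,"dy":0,"dz":8,"yaw":0},{"dx":0,"dy":0,"dz":12,"yaw":0},{"dx":0,"dy":0,"dz":12,"yaw":0},{"dx":0,"dy":0,"dz":12,"yaw":0},{"dx":0,"dy":0,"dz":12,"yaw":0}]'
python3 - <<'E'
from h import *
im,cam,s=grab("wrist"); print(s["tool_pos"])
cv2.imwrite("pics/w9.png",im[:,:,::-1])
E
```

```text
t: 22.65
tool_pos: [462.4, -187.8, 52.3]
tool_rot: [-2.53, -1.863, 0.0]
force: [-1.0, 0.4, 3.0]
grip_width: 23.8
gripper_force: 15.0
t: 23.05
tool_pos: [462.4, -187.8, 51.8]
tool_rot: [-2.529, -1.863, 0.0]
force: [-0.3, -0.0, -0.0]
grip_width: 52.0
gripper_force: 0.0
t: 23.65
tool_pos: [461.9, -187.6, 170.3]
tool_rot: [-2.528, -1.862, 0.002]
force: [-0.1, -0.1, -0.6]
grip_width: 57.2
gripper_force: 0.0
[ 461.91813831 -187.6191303   170.31780651]
```

View pics/w9.png

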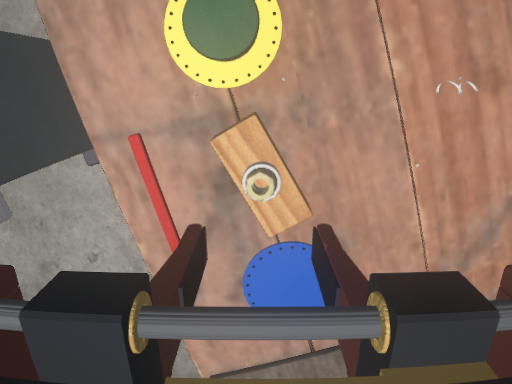

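Nut (262,184) is centred on the bearing. Now the plate, crossing high over the vice.

```bash
python3 -m crank '[{"dx":-1,"dy":2,"dz":4,"yaw":4},{"dx":-2,"dy":5,"dz":8,"yaw":4},{"dx":-3,"dy":9,"dz":11,"yaw":4},{"dx":-3,"dy":14,"dz":11,"yaw":4},{"dx":-3,"dy":19,"dz":11,"yaw":4},{"dx":-3,"dy":24,"dz":11,"yaw":4},{"dx":-3,"dy":29,"dz":11,"yaw":4},{"dx":-3,"dy":34,"dz":11,"yaw":4}]' 0.75
python3 -m crank '[{"dx":0,"dy":5,"dz":0,"yaw":0},{"dx":0,"dy":10,"dz":0,"yaw":0},{"dx":1,"dy":15,"dz":0,"yaw":0},{"dx":2,"dy":20,"dz":0,"yaw":0},{"dx":2.7,"dy":25.4,"dz":-4,"yaw":0},{"dx":2.7,"dy":25.4,"dz":-9,"yaw":0},{"dx":2.7,"dy":25.4,"dz":-14,"yaw":0},{"dx":2.7,"dy":25.4,"dz":-14,"yaw":0}]'
python3 -m crank '[{"dx":0,"dy":0,"dz":0,"yaw":0},{"dx":0,"dy":0,"dz":0,"yaw":0},{"dx":0,"dy":0,"dz":0,"yaw":0}]'
python3 - <<'E'
from h import *
im,cam,s=grab("wrist"); print(s["tool_pos"])
cv2.imwrite("pics/w10.png",im[:,:,::-1])
H,S,V=hsv(im); print(blobs((S<45)&(V>90),cam,10,500,(120,60,420,270)))
E
```

```text
t: 24.5
tool_pos: [431.7, 152.6, 280.4]
tool_rot: [-2.463, -1.949, 0.003]
force: [1.1, -0.3, 0.1]
grip_width: 65.8
gripper_force: 0.0
t: 25.3
tool_pos: [456.1, 402.8, 132.1]
tool_rot: [-2.462, -1.951, 0.024]
force: [-0.2, -0.7, -0.9]
grip_width: 65.6
gripper_force: 0.0
t: 25.6
tool_pos: [460.8, 405.1, 146.1]
tool_rot: [2.464, 1.949, 0.009]
force: [0.7, 0.4, 0.5]
grip_width: 66.0
gripper_force: 0.0
[460.81040952 405.1165011  146.11860555]
[{'px': [364.0, 227.0], 'c': (545.2, 329.3), 'size': (54.0, 29.3), 'ang': 57.8}, {'px': [256.0, 172.0], 'c': (458.7, 409.3), 'size': (85.1, 29.9), 'ang': 76.5}, {'px': [353.0, 128.0], 'c': (554.0, 430.0), 'size': (62.8, 23.5), 'ang': 44.8}]
```

```bash
python3 -m crank '[{"dx":-0.1,"dy":0.4,"dz":-5,"yaw":0},{"dx":-0.1,"dy":0.4,"dz":-9,"yaw":0},{"dx":-0.1,"dy":0.4,"dz":-12,"yaw":0},{"dx":-0.1,"dy":0.4,"dz":-12,"yaw":0},{"dx":-0.1,"dy":0.4,"dz":-12,"yaw":0},{"dx":-0.1,"dy":0.4,"dz":-12,"yaw":0},{"dx":-0.1,"dy":0.4,"dz":-12,"yaw":0}]'
```

```text
t: 26.35
tool_pos: [459.9, 409.7, 25.5]
tool_rot: [-2.463, -1.95, -0.008]
force: [0.2, -0.4, -0.1]
grip_width: 65.9
gripper_force: 0.0
```

```bash
python3 -m crank '[{"dx":-0.1,"dy":0,"dz":-1,"yaw":0},{"dx":-0.1,"dy":0,"dz":-2,"yaw":0},{"dx":-0.1,"dy":0,"dz":-2.1,"yaw":0},{"dx":-0.1,"dy":0,"dz":-2.1,"yaw":0},{"dx":-0.1,"dy":0,"dz":-2.1,"yaw":0},{"dx":-0.1,"dy":0,"dz":-2.1,"yaw":0}]'
python3 -m crank '[{"dx":0,"dy":0,"dz":0,"yaw":0},{"dx":0,"dy":0,"dz":0,"yaw":0},{"dx":0,"dy":0,"dz":0,"yaw":0},{"dx":0,"dy":0,"dz":0,"yaw":0},{"dx":0,"dy":0,"dz":0,"yaw":0},{"dx":0,"dy":0,"dz":0,"yaw":0}]' 0 40
```

```text
t: 26.95
tool_pos: [457.2, 408.4, 0.5]
tool_rot: [2.463, 1.95, -0.001]
force: [-0.5, 0.3, -0.6]
grip_width: 65.7
gripper_force: 0.0
t: 27.55
tool_pos: [457.6, 408.6, 1.1]
tool_rot: [2.463, 1.95, 0.0]
force: [-0.0, 0.9, -0.5]
grip_width: 29.2
gripper_force: 40.0
```

```bash
python3 -m crank '[{"dx":0,"dy":0,"dz":5,"yaw":0},{"dx":0,"dy":0,"dz":10,"yaw":0},{"dx":0,"dy":0,"dz":15,"yaw":0},{"dx":0,"dy":0,"dz":20,"yaw":0},{"dx":0,"dy":0,"dz":25,"yaw":0},{"dx":-1,"dy":-4,"dz":27,"yaw":0},{"dx":-2,"dy":-8.4,"dz":27,"yaw":0},{"dx":-2.5,"dy":-13.3,"dz":27,"yaw":0}]'
python3 -m crank '[{"dx":0,"dy":-5,"dz":0,"yaw":0},{"dx":0,"dy":-10,"dz":0,"yaw":0},{"dx":0,"dy":-15,"dz":0,"yaw":0},{"dx":0,"dy":-20,"dz":0,"yaw":0},{"dx":0,"dy":-25,"dz":0,"yaw":0},{"dx":0,"dy":-30,"dz":0,"yaw":0},{"dx":0,"dy":-35,"dz":0,"yaw":0},{"dx":0.5,"dy":-40,"dz":0,"yaw":0}]'
python3 -m crank '[{"dx":0.5,"dy":-5,"dz":0,"yaw":0},{"dx":1,"dy":-10,"dz":0,"yaw":0},{"dx":1.8,"dy":-15,"dz":0,"yaw":0},{"dx":1.8,"dy":-20.3,"dz":0,"yaw":0},{"dx":1.8,"dy":-20.3,"dz":-5,"yaw":0},{"dx":1.8,"dy":-20.3,"dz":-10,"yaw":0},{"dx":1.8,"dy":-20.3,"dz":-14,"yaw":0},{"dx":1.8,"dy":-20.3,"dz":-14,"yaw":0}]'
python3 -m crank '[{"dx":0,"dy":0,"dz":0,"yaw":0},{"dx":0,"dy":0,"dz":0,"yaw":0},{"dx":0,"dy":0,"dz":0,"yaw":0}]'
python3 - <<'E'
from h import *
im,cam,s=grab("wrist"); print(s["tool_pos"])
cv2.imwrite("pics/w11.png",im[:,:,::-1])
print(blobs(blue(im),cam,4,300))
H,S,V=hsv(im); print(blobs((S<45)&(V>90),cam,s["tool_pos"][2]+9,500,(170,60,345,310)))
E
```

```text
t: 28.35
tool_pos: [431.8, 275.0, 271.5]
tool_rot: [-2.461, -1.953, -0.001]
force: [1.1, -1.0, -2.1]
grip_width: 29.5
gripper_force: 40.0
t: 29.15
tool_pos: [436.6, -126.0, 271.0]
tool_rot: [2.463, 1.95, 0.0]
force: [1.5, 1.0, -3.1]
grip_width: 29.3
gripper_force: 40.0
t: 29.95
tool_pos: [452.0, -324.6, 122.3]
tool_rot: [-2.452, -1.94, 0.005]
force: [0.1, 0.0, -3.2]
grip_width: 29.6
gripper_force: 40.0
t: 30.25
tool_pos: [456.7, -328.0, 134.8]
tool_rot: [2.458, 1.947, 0.002]
force: [0.3, 0.3, -2.6]
grip_width: 29.4
gripper_force: 40.0
[ 456.74051304 -327.99984835  134.81534907]
[{'px': [257.0, 172.0], 'c': (455.5, -322.9), 'size': (107.5, 98.7), 'ang': -10.4}]
[{'px': [259.0, 239.0], 'c': (457.7, -322.6), 'size': (78.6, 37.3), 'ang': 76.5}]
```

View pics/w11.png

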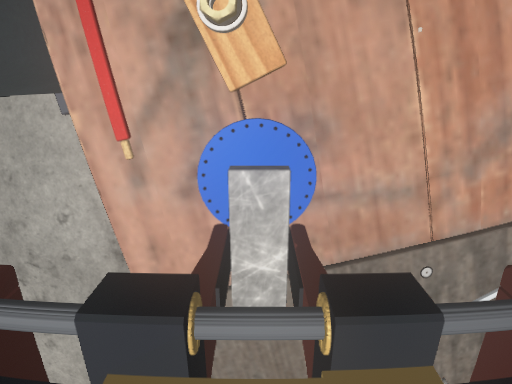

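The plate (260,240) is held level over the blue mat (257,172), so I lower it.

```bash
python3 -m crank '[{"dx":-0.1,"dy":0.1,"dz":-5,"yaw":0},{"dx":-0.1,"dy":0.1,"dz":-9,"yaw":0},{"dx":-0.1,"dy":0.1,"dz":-10.8,"yaw":0},{"dx":-0.1,"dy":0.1,"dz":-10.8,"yaw":0},{"dx":-0.1,"dy":0.1,"dz":-10.8,"yaw":0},{"dx":-0.1,"dy":0.1,"dz":-10.8,"yaw":0},{"dx":-0.1,"dy":0.1,"dz":-10.8,"yaw":0},{"dx":-0.1,"dy":0.1,"dz":-10.8,"yaw":0}]'
```

```text
t: 31.1
tool_pos: [455.1, -326.7, 24.7]
tool_rot: [2.461, 1.949, 0.001]
force: [-0.1, 0.7, -2.3]
grip_width: 29.5
gripper_force: 40.0
```

```bash
python3 -m crank '[{"dx":0,"dy":0,"dz":-1,"yaw":0},{"dx":0,"dy":0,"dz":-1.6,"yaw":0},{"dx":0,"dy":0,"dz":-1.9,"yaw":0},{"dx":0,"dy":0,"dz":-1.9,"yaw":0},{"dx":0,"dy":0,"dz":-1.9,"yaw":0},{"dx":0,"dy":0,"dz":-1.9,"yaw":0}]'
```

```text
t: 31.7
tool_pos: [454.2, -325.9, 4.7]
tool_rot: [-2.462, -1.95, 0.0]
force: [-2.8, 3.0, 5.4]
grip_width: 29.5
gripper_force: 40.0
```

Contact at the expected height. Release, rise and check everything.

```bash
python3 -m crank '[{"dx":0,"dy":0,"dz":0.05,"yaw":0},{"dx":0,"dy":0,"dz":0.05,"yaw":0},{"dx":0,"dy":0,"dz":0.05,"yaw":0},{"dx":0,"dy":0,"dz":0.05,"yaw":0}]' 0.7
python3 -m crank '[{"dx":0,"dy":0,"dz":5,"yaw":0},{"dx":0,"dy":0,"dz":10,"yaw":0},{"dx":0,"dy":0,"dz":15,"yaw":0},{"dx":0,"dy":4,"dz":20,"yaw":0},{"dx":0,"dy":8,"dz":24,"yaw":0},{"dx":0,"dy":8,"dz":24,"yaw":0},{"dx":0,"dy":8,"dz":24,"yaw":0},{"dx":0,"dy":8,"dz":24,"yaw":0}]'
python3 -m crank '[{"dx":0,"dy":0,"dz":0,"yaw":0},{"dx":0,"dy":0,"dz":0,"yaw":0},{"dx":0,"dy":0,"dz":0,"yaw":0},{"dx":0,"dy":0,"dz":0,"yaw":0},{"dx":0,"dy":0,"dz":0,"yaw":0}]'
python3 - <<'E'
from h import *
im,cam,s=grab("wrist"); print(s["tool_pos"])
cv2.imwrite("pics/w12.png",im[:,:,::-1])
H,S,V=hsv(im)
print("blue",blobs(blue(im),cam,4,300)); print("plate",blobs((S<45)&(V>90),cam,14,500,(170,60,345,320)))
print("yellow",blobs(yellow(im),cam,4,500)); print("block",blobs((H>12)&(H<24)&(S>60)&(V>120),cam,38,2000,(150,50,400,270)))
E
```

```text
t: 32.1
tool_pos: [454.5, -326.2, 4.4]
tool_rot: [2.463, 1.95, 0.0]
force: [0.7, 1.0, -0.0]
grip_width: 58.3
gripper_force: 0.2
t: 32.9
tool_pos: [454.3, -246.5, 242.8]
tool_rot: [-2.462, -1.95, 0.002]
force: [-0.1, -0.5, -0.6]
grip_width: 61.7
gripper_force: 0.0
t: 33.4
tool_pos: [454.3, -246.4, 244.2]
tool_rot: [-2.463, -1.949, 0.0]
force: [-0.2, 0.3, 0.3]
grip_width: 61.1
gripper_force: 0.0
[ 454.32081704 -246.36444796  244.20048263]
blue [{'px': [274.0, 213.0], 'c': (454.8, -327.5), 'size': (107.4, 107.0), 'ang': 76.7}]
plate [{'px': [270.0, 298.0], 'c': (414.7, -433.2), 'size': (187.6, 44.4), 'ang': -13.4}, {'px': [273.0, 214.0], 'c': (454.2, -324.0), 'size': (85.8, 28.9), 'ang': 76.8}, {'px': [255.0, 110.0], 'c': (461.9, -191.1), 'size': (37.2, 36.8), 'ang': 12.8}]
yellow [{'px': [231.0, 13.0], 'c': (460.0, -84.0), 'size': (100.4, 34.6), 'ang': -13.9}]
block [{'px': [250.0, 95.0], 'c': (463.4, -182.2), 'size': (125.5, 54.0), 'ang': -79.6}]
```

View pics/w12.png

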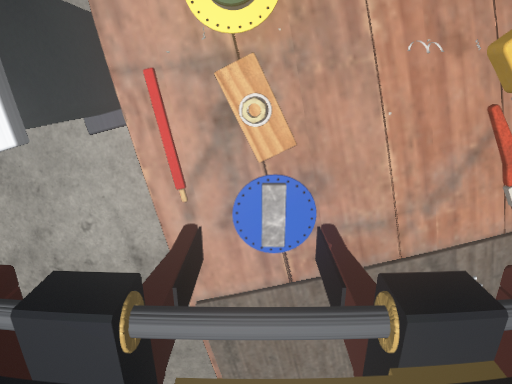

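The plate (273,214) is 3.5 mm off the mat's centre, the stack at (255,110) is intact, and the robot is clear of everything.

```bash
python3 -c "
from bench import env
print(env.job_done())"
```

```text
the job is handed in; nothing more can be done
None
```

I handed the job in at about 33 s, with all five parts placed, everything let go, and the pencil and spanner not touched; the last camera checks put each measured part within about 4 mm of its target, but no verdict came back.

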